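Press the lid home with the locking press, release it and set the tin on the coaster

ROBOT

A 6-joint arm with a two-finger parallel gripper is mounted at the origin on a cart in front of the work surface, level with it; the furniture and walls round the work are solid. World frame = base frame: x ahead of the robot, y to its left, z up, the work surface at z = 0. Lengths are in m, angles in rad, forces in N, time in s.
With the tool pointing down it reaches from about 0.4 to 0.825 m from the base axis. Payload 7 kg.
Tool frame: the origin (TCP) lies on the centre line of the jaws, within the pads' length; the fingertips stand tip_reach ahead of it and the grasp point (between the pads) is the TCP (tip_reach is the distance from the TCP to the fingertips, in m); z points along the fingers, y is the line along which they close (so a half turn about z gives the same grasp; the last joint's range is limited). The gripper opens to 88 mm and grips with 3 to 60 N. Pads are 19 mm wide; open, the fingers measure 130 mm over their backs; the gripper's body (78 mm by 193 mm) begins 47 mm behind the grasp point.
Start: joints at [1.587, 0.359, 0.012, 0, -1.224, -0.288], TCP at [0.181, 0.65, 0.246] pointing down, gripper open.
Joint ranges: [-3.07, 3.07], [-1.43, 2.12], [-1.02, 1.25], [-3.03, 1.67], [-3.05, -0], [-3.03, 3.03]. Speed limits (rad/s): [2.39, 2.39, 3.01, 3.14, 3.14, 3.14].

INTERFACE

Orientations are given as [roll, pitch, yaw] about the fixed x, y, z axes, in that order (R = Rz(yaw) Ry(pitch) Rx(roll)).
In Python, from station import get_state, grab_frame, calibration, job_done, find_in, mark_of, tip_reach gives the robot as it stands.
- The arm moves only by the shell command python3 -m handwheel 'ROWS' [OPENING] [FORCE]. ROWS is JSON, a list of rows, each an object with "delta_pos": the shift along the world's x, y, z in units of 30 mm (1.0 is 30 mm), a list of three; "dr": the turn, a rotation vector about the world's x, y, z in degrees, a list of three. In form: [{"delta_pos": [tx, ty, tz], "dr": [rx, ry, rz]}, ...]. A call has 1 to 10 rows; each row shifts and turns the commanded pose from where the row before left it; what a row does not reach is not made up. A row lasts 1/10 s, in which the tool goes at most 50 mm and 8.59 degrees, less where a joint would pass 70% of its speed; a pose out of reach is approached as far as the arm can. A call is refused whole if a number of a shift passes 1 or a number of a turn 8.59, either way. A call with a gripper value outside its range is refused whole. OPENING is the closure, from -1 (fully open) to 1 (shut), set as the call begins (- or left out, the last holds). The fingers move at their own pace and stop on an object; FORCE is the grip in N (left out, the last holds). Time passes only in rows, so rows that do not move let the fingers close. It gives the time, the measured TCP pose, the force, the opening and the grip force at its end, in the units of the state.
- get_state(): the state, without advancing time (a new reading comes with each control period).
- grab_frame(name): name is "side" or "top"; returns the picture (384x512x3 uint8, red, green, blue); there is no depth.
- calibration(name): a dict with "fx", "fy", "cx", "cy" (pixels), "k1" (the pictures are not rectified: a ray, as slopes to the right and down, at radius r is drawn at 1 + k1 r^2 times it, then the intrinsics apply), "extrinsics" (4x4, takes a point from world to camera coordinates). Camera axes: x right, y down, z forward; pixel columns grow to the right and rows downward; lengths in m; the calibration is good to about 2 mm. A picture is of the moment at which its call begins. calibration takes no time and is no camera call.
- job_done(): hands the job in; it is judged then, once.
Trained networks look in the newest picture that a camera, given by its name, has taken for a name from the list of things; names that differ only in an ending like _2 or _b are one class to them, and where a whole thing is asked for, a point or a joint stands for the part that bears it (a point fixed in the world has none). Each returns a list of dicts, best first, with "conf" (0 to 1); they miss things now and then, are a little off and sometimes report something else, mostly with a low value. They report only what shows in the picture. A call takes as long as a camera call. They do not tell look-alikes from the thing itself.
- find_in(camera, query): "location" ([column, row] in pixels, amid what is visible of it).
- mark_of(camera, query): "location" ([column, row] in pixels: a listed point, or the origin of a listed thing).
The state is a dict: "t": time; "q": joint angles; "qd": joint speeds; "joint_efforts": joint torques, N m; "eef_pos": TCP position; "ee_rot": TCP orientation; "force": force on the tool from outside, world axes, zero at the start; "moment": the same for the moment, N m; "width": finger opening in m; "gripper_force": force on a finger pad.
Only numpy, scipy, OpenCV 4.12 (cv2) and the standard library are available. Lean on these libraries where they do the work, as an engineer would, in place of code of your own. Each camera call takes 0.05 s, during which the arm holds its last target. There are 200 camera calls.

TASK

The lid of the storage tin in the green press is not fully on. Push the press's handle down until it snaps over centre and stays locked by itself with the lid fully home, then press the red release lever so that the press springs open, and stand the closed tin upright on the coaster. Work by feel and never force the press, never drop the tin, and do not disturb the ramekin, the timer or the salt cellar.

Things in the scene. Friction and masses are not known exactly. Their poses are not given: they have to be found in the camera images.
- lid_press: Bench locking press, fixed: green body (128 mm high, 39 mm wide) on a dark steel plate 295 x 92 x 10 mm. Origin on the worktop below the body; x horizontal to the tin, y horizontal to the side of the red release lever, z up. Handle on the -x side. Push its parts from above with closed fingertips; any robot force over 25 N on any part of the press counts as forcing it.
- press_handle: The handle, a straight bar with a black grip, 20 mm wide, 13 mm thick. Origin on its pivot pin; its own -x axis runs along the bar to the grip's end, 165 mm off; the grip begins 57 mm from the pin. A light spring holds it up at the start, rising at 34 to 52 degrees towards press -x. It swings down about the press's y axis. Past dead centre it stays down by itself; before it, it springs up.
- handle_end (a point): End of the grip, on the bar's centre line. Pushing down 80 to 100 mm (horizontally) from the pin takes 3 to 5 N at first (a steep handle sticks to a fingertip that does not follow its swing), then 8 to 16 N as the foot loads the lid; then the push falls to nothing as it snaps over dead centre; about 3 degrees later it meets a stiff rubber buffer (2 to 3 N per mm).
- press_bar: Steel clamping bar, 145 x 13 x 16 mm, with a sprung black rubber foot below its free end. Origin on its pivot pin (press x = 0, z = 96 mm). Nearly vertical while the press is open, leaving the tin free from above; it comes down level onto the lid as the handle goes down. Locked, it bears on the lid with about 15 N.
- press_foot_tip (a point): Lowest point of the rubber foot (lowest when the bar is level): about 207 mm above the worktop when the press is open, on the lid at about 72 mm when locked.
- release_paddle (a point): Centre of the top face of the red release paddle, 36 mm (along press x) x 26 mm (along press y). It stands beside the handle, at press x = -203, y = 70 mm, 94 mm above the worktop when at rest.
- release_lever (a joint): Angle of the release lever, rad: 0 at rest, grows as the paddle is pushed down, stop at 0.40 (25 mm down at the paddle). It takes 1 to 6 N; about 10 to 15 mm down it has lifted the locked handle back over dead centre and the press flies open; a spring returns the lever when let go.
- storage_tin: Cylindrical bare metal storage tin, 56 mm in diameter, 60 mm high with the lid fully on (66 mm with the lid proud), about 0.2 kg, standing in the press. Origin at the centre of its underside, z up. The bare wall below the lid, from 5 to 48 mm above its underside, is where to grip it.
- tin_lid (a joint): How far the blue push-on lid (59 mm in diameter, 10 mm high) has been pushed on, in m: about 0 at the start (6 mm proud), 0.006 fully home. It slides stiffly, at about 7 N, and stays where it is.
- coaster: Single round dark grey stone coaster, 91 mm in diameter, 9.5 mm thick, lying loose on the worktop. Origin at the centre of its underside.
- ramekin: Small white fluted ramekin, 68 mm in diameter, 38 mm high; a bystander. Origin at the centre of its underside.
- timer: Wind-up kitchen timer, white over green, 64 mm in diameter, 51 mm high, beside the tin; a bystander. Origin at the centre of its underside.
- cellar: Round wooden salt cellar, 68 mm in diameter, 62 mm high, in front of the press; a bystander. Origin at the centre of its underside.
- handle_pin (a point): The handle's pivot pin, fixed, at press x = -78, y = 0, z = 107 mm. The press's setting is left to chance and cannot be seen: at dead centre the handle points anywhere from level to 17 degrees below level.
- tin_seat (a point): Centre of the cork seat on which the tin stands in the press, at press x = 120, y = 0, z = 12 mm; a rim 36 mm from its centre (outside) rises to z = 16 mm.
Things that resemble listed ones, but are neither listed nor needed, are in the scene too. Of the things like the storage_tin, leave any that is purple; of the rest the larger one is meant.

How it is judged:
On the way, in this order (a step that is already met when the one before it is completed fails the run):
1. the press is locked over centre by itself, bearing on the lid, with the lid fully home and the robot off everything (contact force between press_bar and storage_tin above 8 N and value of joint tin_lid above 0.005 m and contact force between each of the fingers, the arm and anything else below 0.2 N), for 0.3 s.
2. the release lever is pushed while the press is still locked on the lid (value of joint release_lever above 0.06 rad and contact force between press_bar and storage_tin above 5 N), for 0.03 s.
3. the press has sprung open, the bar up and off the tin (height (world z) of press_foot_tip above 0.16 m), for 0.2 s.
At the end, for the whole second after the job is handed in: The tin stands upright (within 0.1 rad) and at rest on the coaster, which lies flat on the worktop, its centre within 20 mm of the coaster's, with its lid fully home (pushed on by more than 5 of its 6 mm); the press is open, its bar up (horizontal distance between storage_tin and coaster below 0.02 m and z of storage_tin in the frame of coaster between 0.006 and 0.013 m and height (world z) of coaster below 0.004 m and angle between storage_tin's own z axis and vertical below 0.1 rad and value of joint tin_lid above 0.005 m and linear speed of storage_tin below 0.03 m/s and height (world z) of press_foot_tip above 0.16 m); the robot touches nothing.
It fails at once if the press is forced: the robot pushes on any part of it with more than 25 N (contact force between any of the fingers, the arm and lid_press above 25 N).
It fails at once if the tin is dropped on the coaster (within 50 mm of it at more than 0.4 m/s) (horizontal distance between storage_tin and coaster below 0.05 m and z of storage_tin in the frame of coaster below 0.06 m and linear speed of storage_tin above 0.4 m/s).
It fails at once if the ramekin, the timer or the salt cellar is moved by more than 20 mm (distance of any of ramekin, timer, cellar from where it was at the start of the episode above 0.02 m).
It also fails if it takes over 69 s, if anything falls off the work surface, if the arm or the gripper's body presses on something with over 40 N, if the wrist force passes 120 N, or if a joint passes its speed limit or range.

## Working session

There is one attempt and no reset: what is moved stays moved. The work goes in short steps, Python scripts to look and compute and a shell command to move; the robot and the scene stay as the last step left them, time stands still between calls to the robot, and variables do not carry over. Pictures are saved under pics/ and viewed, at most 10 in all, crops included, and the job is handed in when it is done.

```bash
mkdir -p pics
cat > h.py <<'E'
import numpy as np, cv2
from station import *
def ray(cam,px):
    c=calibration(cam);E=np.array(c["extrinsics"]);K=np.array([[c["fx"],0,c["cx"]],[0,c["fy"],c["cy"]],[0,0,1.]])
    # r_d = r(1+k1 r^2)
    u=cv2.undistortPoints(np.array([[px]],float),K,np.array([c["k1"],0,0,0.]))[0,0]
    R=E[:3,:3];return -R.T@E[:3,3],R.T@np.array([u[0],u[1],1])
def onz(cam,px,z):
    o,d=ray(cam,px);return o+d*(z-o[2])/d[2]
def proj(cam,p):
    c=calibration(cam);E=np.array(c["extrinsics"]);q=E[:3,:3]@np.array(p)+E[:3,3];x,y=q[:2]/q[2];s=1+c["k1"]*(x*x+y*y)
    return np.array([c["fx"]*x*s+c["cx"],c["fy"]*y*s+c["cy"]])
def tri(a,b):
    A=[];B=[]
    for cam,px in((a),(b)):
        o,d=ray(cam,px);d=d/np.linalg.norm(d);P=np.eye(3)-np.outer(d,d);A.append(P);B.append(P@o)
    return np.linalg.lstsq(np.vstack(A),np.hstack(B),rcond=None)[0]
E
python3 - <<'E'
from h import *
ims=[grab_frame(c) for c in("side","top")]
for n,i in zip(("side","top"),ims): cv2.imwrite(f"pics/{n}0.png",i[:,:,::-1])
print(tip_reach if not callable(tip_reach) else tip_reach(), get_state())
for c in("side","top"):
    print(c,calibration(c)["extrinsics"])
    for n in "lid_press press_handle handle_end press_bar press_foot_tip release_paddle storage_tin coaster ramekin timer cellar".split():
        print(n,[(np.round(d["location"]).tolist(),round(d["conf"],2)) for d in mark_of(c,n)[:4]])
E
```

```text
0.019 {'t': 0.1, 'q': array([ 1.58713487e+00,  3.59311398e-01,  1.11810410e-02, -2.98244986e-04,
       -1.22412256e+00, -2.88098922e-01]), 'qd': array([ 0.0003267 , -0.00039622,  0.00170708,  0.00089817, -0.00182053,
        0.00199433]), 'joint_efforts': array([-2.98324048e-03, -5.84165704e+01,  2.93752491e+01,  7.01560423e+00,
        1.01923183e-02, -5.23477411e-05]), 'eef_pos': array([0.1811066 , 0.6498332 , 0.24473402]), 'ee_rot': array([ 3.14011643e+00, -1.45065286e-04, -2.71861814e-01]), 'force': array([-0.61497955, -0.4459033 ,  0.27089305]), 'moment': array([ 0.02637709, -0.00431136,  0.00389633]), 'gripper_force': 0.0, 'width': 0.08760128121435515}
side [[-0.97441421 -0.22362278 -0.02257863  0.53473316]
 [-0.10873696  0.55694711 -0.82339917  0.1584869 ]
 [ 0.19670591 -0.79987672 -0.56701324  0.99236138]
 [ 0.          0.          0.          1.        ]]
lid_press [([260.0, 208.0], 0.72)]
press_handle [([268.0, 168.0], 0.71), ([256.0, 162.0], 0.69), ([250.0, 229.0], 0.27)]
handle_end [([277.0, 122.0], 0.83), ([254.0, 229.0], 0.36)]
press_bar [([261.0, 183.0], 0.79)]
press_
[... 370 characters left out ...]
644030e-02]
 [-9.97735229e-01 -3.97213976e-04 -6.72625845e-02  5.37604521e-01]
 [ 6.72617928e-02  1.75084547e-03 -9.97733825e-01  1.40908056e+00]
 [ 0.00000000e+00  0.00000000e+00  0.00000000e+00  1.00000000e+00]]
lid_press [([282.0, 192.0], 0.65)]
press_handle [([307.0, 196.0], 0.77)]
handle_end [([355.0, 191.0], 0.56)]
press_bar [([285.0, 194.0], 0.72)]
press_foot_tip [([249.0, 192.0], 0.66), ([268.0, 188.0], 0.44)]
release_paddle [([310.0, 196.0], 0.57), ([348.0, 217.0], 0.51), ([248.0, 155.0], 0.26)]
storage_tin [([246.0, 192.0], 0.77), ([216.0, 188.0], 0.64), ([250.0, 239.0], 0.54)]
coaster [([168.0, 178.0], 0.95)]
ramekin [([173.0, 221.0], 0.9)]
timer []
cellar [([287.0, 238.0], 0.82)]
```

Run:
```python
import cv2
a=cv2.imread("pics/side0.png")[90:340,150:370];b=cv2.imread("pics/top0.png")[130:270,140:390]
cv2.imwrite("pics/s1.png",cv2.resize(a,None,fx=2.4,fy=2.4,interpolation=3)); cv2.imwrite("pics/t1.png",cv2.resize(b,None,fx=3.2,fy=3.2,interpolation=3))
```

```text
(no output)
```

View pics/s1.png

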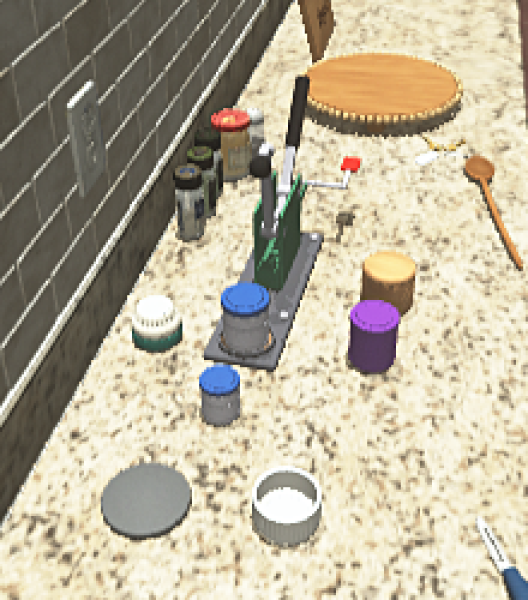

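View pics/t1.png

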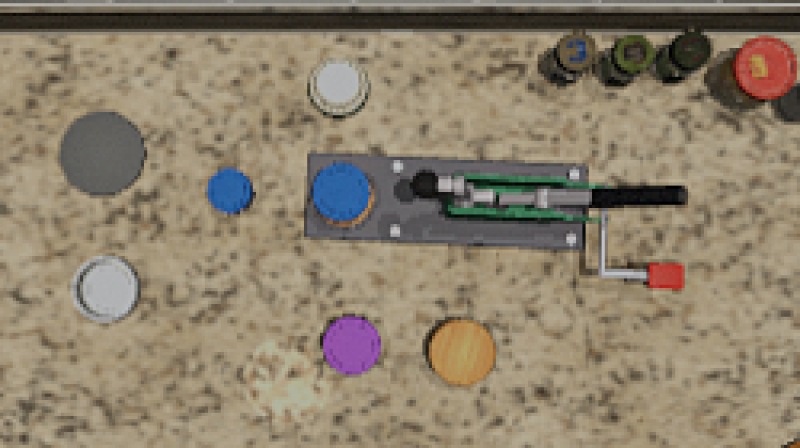

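In the side crop, the tin with the blue lid stands in the press at (245,320). The look-alikes are a small blue-lidded tin at (220,395) and a purple tin at (373,335). In full top-view pixels these are the press tin (247,190), the small tin (212,190) and the purple tin (250,238). I choose the press tin: it is the larger of the two that aren't purple.

Run:
```python
from h import *
f=lambda x,y:(140+x/3.2,130+y/3.2); g=lambda x,y:(150+x/2.4,90+y/2.4)
C=np.array([onz("top",f(*p),.01) for p in((308,154),(588,167),(585,249),(305,237))])
ce=C.mean(0);d=C[1]-C[0]+C[2]-C[3];d/=np.linalg.norm(d)
ex=-d; print("plate",C.round(4).tolist(),np.linalg.norm(C[0]-C[1]),np.linalg.norm(C[0]-C[3]),"yaw",np.degrees(np.arctan2(ex[1],ex[0])))
tt=onz("top",f(342,191),.078);pd=onz("top",f(666,276),.094)
print("tin",tt,"paddle",pd)
he=tri(("top",f(686,195)),("side",g(302,80)));print("hend",he)
print("pad tri",tri(("top",f(666,276)),("side",g(350,164))))
yaw=np.arctan2(ex[1],ex[0]);c,s=np.cos(yaw),np.sin(yaw);R=np.array([[c,-s,0],[s,c,0],[0,0,1]])
# origin from tin & paddle
P=np.array([[.12,0,.078],[-.203,.07,.094]]);W=np.array([tt,pd])
v=W[1]-W[0];u=P[1]-P[0];y2=np.arctan2(v[1],v[0])-np.arctan2(u[1],u[0]);print("yaw2",np.degrees(y2)%360)
c,s=np.cos(y2),np.sin(y2);R2=np.array([[c,-s,0],[s,c,0],[0,0,1]]);o=(W-P@R2.T).mean(0);print("origin",o)
pin=o+R2@[-.078,0,.107];print("pin",pin, "elev",np.degrees(np.arctan2(he[2]-pin[2],np.hypot(*(he-pin)[:2]))),np.linalg.norm(he-pin))
print("coaster",onz("top",f(103,153),.0095),"small",onz("top",f(230,190),.05),"ram",onz("top",f(106,288),.038),"timer",onz("top",f(338,83),.05),"cellar",onz("top",f(462,352),.062),"purple",onz("top",f(352,345),.055))
for n in("storage_tin","coaster","release_paddle","handle_end"):print(n)
```

```text
plate [[0.5851, 0.0732, 0.01], [0.5715, -0.2213, 0.01], [0.4853, -0.2172, 0.01], [0.4978, 0.076, 0.01]] 0.29475981231878545 0.08732755612133201 yaw 87.4604709109841
tin [0.54112729 0.03601761 0.078     ] paddle [ 0.45606896 -0.28387036  0.094     ]
hend [ 0.52908646 -0.27597329  0.21715043]
pad tri [ 0.45770449 -0.28528395  0.08666528]
yaw2 87.33752753935681
origin [ 5.35488107e-01 -8.40969997e-02  7.63278329e-17]
pin [ 0.53186484 -0.1620128   0.107     ] elev 44.01751441627877 0.15851760377643032
coaster [0.58621067 0.2894669  0.0095    ] small [0.54415363 0.15089604 0.05      ] ram [0.44413785 0.27896377 0.038     ] timer [0.65423664 0.04088018 0.05      ] cellar [ 0.38029476 -0.08439018  0.062     ] purple [0.38700074 0.02613106 0.055     ]
storage_tin
coaster
release_paddle
handle_end
```

```bash
R='{"delta_pos":[0.8,-0.8,0.18],"dr":[0,0,-3.85]}'; python3 -m handwheel '[{"delta_pos":[0.8,-0.8,0.18],"dr":[0,0,-3.8]},{"delta_pos":[0.8,-0.8,0.18],"dr":[0,0,-3.8]},{"delta_pos":[0.8,-0.8,0.18],"dr":[0,0,-3.8]},{"delta_pos":[0.8,-0.8,0.18],"dr":[0,0,-3.8]},{"delta_pos":[0.8,-0.8,0.18],"dr":[0,0,-3.8]},{"delta_pos":[0.8,-0.8,0.18],"dr":[0,0,-3.8]},{"delta_pos":[0.8,-0.8,0.18],"dr":[0,0,-3.8]},{"delta_pos":[0.8,-0.8,0.18],"dr":[0,0,-3.8]},{"delta_pos":[0.8,-0.8,0.18],"dr":[0,0,-3.8]},{"delta_pos":[0.8,-0.8,0.18],"dr":[0,0,-3.8]}]' 1 20
python3 -m handwheel '[{"delta_pos":[0.36,-1,0],"dr":[0,0,-3.9]},{"delta_pos":[0.36,-1,0],"dr":[0,0,-3.9]},{"delta_pos":[0.36,-1,0],"dr":[0,0,-3.9]},{"delta_pos":[0.36,-1,0],"dr":[0,0,-3.9]},{"delta_pos":[0.36,-1,0],"dr":[0,0,-3.9]},{"delta_pos":[0.36,-1,0],"dr":[0,0,-3.9]},{"delta_pos":[0.36,-1,0],"dr":[0,0,-3.9]},{"delta_pos":[0.36,-1,0],"dr":[0,0,-3.9]},{"delta_pos":[0.36,-1,0],"dr":[0,0,-3.9]},{"delta_pos":[0.36,-1,0],"dr":[0,0,-3.9]}]'
```

```text
t: 2.2
eef_pos: [0.422, 0.4091, 0.3]
ee_rot: [-3.141, 0.0, -0.938]
force: [0.9, -0.0, 0.7]
width: 0.0129
gripper_force: 0.0
t: 3.2
eef_pos: [0.5295, 0.109, 0.2999]
ee_rot: [-3.141, 0.0, -1.618]
force: [1.0, 0.3, 0.2]
width: 0.0007
gripper_force: 0.0
```

```bash
python3 -m handwheel '[{"delta_pos":[0,-1,0],"dr":[0,0,0]},{"delta_pos":[0,-1,0],"dr":[0,0,0]},{"delta_pos":[0,-1,0],"dr":[0,0,0]},{"delta_pos":[0,-1,0],"dr":[0,0,0]},{"delta_pos":[0,-1,0],"dr":[0,0,0]},{"delta_pos":[0,-1,0],"dr":[0,0,0]},{"delta_pos":[0,-1,0],"dr":[0,0,0]},{"delta_pos":[0,-1,0],"dr":[0,0,0]},{"delta_pos":[0,-1,0],"dr":[0,0,0]},{"delta_pos":[0,-1,0],"dr":[0,0,0]}]'
python3 -m handwheel '[{"delta_pos":[0,-1,-0.5],"dr":[0,0,0]},{"delta_pos":[0,-0.25,-0.7],"dr":[0,0,0]},{"delta_pos":[0,0,-0.5],"dr":[0,0,0]},{"delta_pos":[0,0,0],"dr":[0,0,0]}]'
python3 - <<'E'
from h import *
s=grab_frame("side");t=grab_frame("top")
a=cv2.resize(s[60:220,200:360],None,fx=2.5,fy=2.5);b=cv2.resize(t[120:280,230:390],None,fx=2.5,fy=2.5)
cv2.imwrite("pics/h1.png",np.hstack([a,b])[:,:,::-1])
st=get_state();print(st["eef_pos"],proj("side",st["eef_pos"]-[0,0,.019]),st["force"])
E
```

```text
t: 4.2
eef_pos: [0.5291, -0.191, 0.2998]
ee_rot: [-3.141, 0.0, -1.616]
force: [0.8, -0.1, 0.7]
width: 0.0004
gripper_force: 0.0
t: 4.6
eef_pos: [0.5279, -0.2275, 0.2463]
ee_rot: [3.138, 0.001, -1.617]
force: [-0.7, 0.0, 0.0]
width: 0.0005
gripper_force: 0.0
[ 0.52935164 -0.22740845  0.24901635] [273.66402802 125.69352824] [-0.26620453  0.34502123  0.89589752]
```

View pics/h1.png

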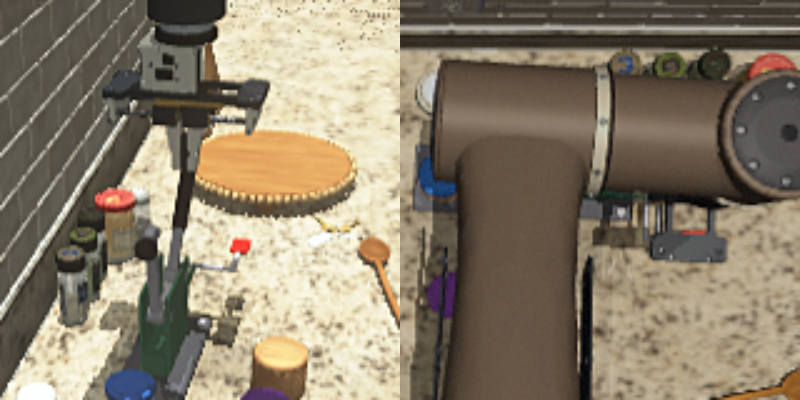

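The side view (left half) shows the closed fingertips at about (185,168), directly over the handle at (185,190). The robot hides the handle in the top view. Next I lower until I feel contact.

```bash
python3 -m handwheel '[{"delta_pos":[0,0,-0.4],"dr":[0,0,0]},{"delta_pos":[0,0,-0.3],"dr":[0,0,0]},{"delta_pos":[0,0,-0.2],"dr":[0,0,0]}]'
python3 -m handwheel '[{"delta_pos":[0,0,-0.1],"dr":[0,0,0]},{"delta_pos":[0,0,-0.1],"dr":[0,0,0]}]'
python3 -m handwheel '[{"delta_pos":[0,0,-0.1],"dr":[0,0,0]},{"delta_pos":[0,0,-0.1],"dr":[0,0,0]}]'
```

```text
t: 5.0
eef_pos: [0.5289, -0.2269, 0.2207]
ee_rot: [3.141, 0.0, -1.615]
force: [0.4, 0.5, 0.2]
width: 0.0003
gripper_force: 0.0
t: 5.2
eef_pos: [0.5294, -0.2273, 0.2156]
ee_rot: [-3.141, -0.0, -1.615]
force: [-0.1, -0.8, 2.7]
width: 0.001
gripper_force: 0.8
t: 5.4
eef_pos: [0.5296, -0.2274, 0.2098]
ee_rot: [-3.141, -0.0, -1.616]
force: [0.0, -0.2, 2.4]
width: 0.0005
gripper_force: 0.9
```

```bash
python3 -m handwheel '[{"delta_pos":[0,-0.13,-0.14],"dr":[0,0,0]},{"delta_pos":[-0.01,-0.13,-0.14],"dr":[0,0,0]},{"delta_pos":[0,-0.13,-0.15],"dr":[0,0,0]}]'
python3 -m handwheel '[{"delta_pos":[-0.01,-0.1,-0.14],"dr":[0,0,0]},{"delta_pos":[0,-0.1,-0.14],"dr":[0,0,0]},{"delta_pos":[-0.01,-0.09,-0.14],"dr":[0,0,0]},{"delta_pos":[0,-0.09,-0.14],"dr":[0,0,0]}]'
python3 -m handwheel '[{"delta_pos":[-0.01,-0.07,-0.15],"dr":[0,0,0]},{"delta_pos":[0,-0.07,-0.15],"dr":[0,0,0]},{"delta_pos":[-0.01,-0.06,-0.15],"dr":[0,0,0]}]'
```

```text
t: 5.7
eef_pos: [0.529, -0.2395, 0.1964]
ee_rot: [-3.141, -0.0, -1.616]
force: [1.2, -0.3, 2.8]
width: 0.0006
gripper_force: 0.9
t: 6.1
eef_pos: [0.5283, -0.2506, 0.1795]
ee_rot: [-3.142, 0.0, -1.616]
force: [-0.0, 0.9, 1.7]
width: 0.0003
gripper_force: 0.8
t: 6.4
eef_pos: [0.5278, -0.2566, 0.166]
ee_rot: [-3.141, -0.0, -1.616]
force: [0.4, -1.0, 2.2]
width: 0.0006
gripper_force: 0.9
```

```bash
python3 -m handwheel '[{"delta_pos":[0,-0.05,-0.12],"dr":[0,0,0]},{"delta_pos":[0,-0.04,-0.12],"dr":[0,0,0]},{"delta_pos":[0,-0.04,-0.12],"dr":[0,0,0]}]'
python3 -m handwheel '[{"delta_pos":[0,-0.03,-0.1],"dr":[0,0,0]},{"delta_pos":[0,-0.03,-0.1],"dr":[0,0,0]},{"delta_pos":[0,-0.02,-0.1],"dr":[0,0,0]}]'
```

```text
t: 6.7
eef_pos: [0.5277, -0.2603, 0.1553]
ee_rot: [-3.142, 0.0, -1.616]
force: [0.7, 1.0, 2.2]
width: 0.0005
gripper_force: 1.0
t: 7.0
eef_pos: [0.5278, -0.2625, 0.1464]
ee_rot: [-3.141, 0.0, -1.616]
force: [0.4, 2.5, 5.4]
width: 0.0005
gripper_force: 3.0
```

```bash
python3 -m handwheel '[{"delta_pos":[0,-0.01,-0.06],"dr":[0,0,0]},{"delta_pos":[0,0,-0.06],"dr":[0,0,0]},{"delta_pos":[0,0,-0.06],"dr":[0,0,0]}]'
```

```text
t: 7.3
eef_pos: [0.5283, -0.2632, 0.1422]
ee_rot: [-3.14, -0.001, -1.615]
force: [-0.7, 0.9, 9.4]
width: 0.0003
gripper_force: 5.1
```

```bash
python3 -m handwheel '[{"delta_pos":[0,0,-0.06],"dr":[0,0,0]},{"delta_pos":[0,0,-0.06],"dr":[0,0,0]},{"delta_pos":[0,0,-0.06],"dr":[0,0,0]}]'
```

```text
t: 7.6
eef_pos: [0.5282, -0.2637, 0.137]
ee_rot: [-3.14, -0.001, -1.615]
force: [-2.0, -2.4, 9.1]
width: 0.0003
gripper_force: 4.5
```

```bash
python3 -m handwheel '[{"delta_pos":[0,0,-0.05],"dr":[0,0,0]},{"delta_pos":[0,0,-0.05],"dr":[0,0,0]},{"delta_pos":[0,0,-0.05],"dr":[0,0,0]}]'
```

```text
t: 7.9
eef_pos: [0.5282, -0.2642, 0.1327]
ee_rot: [-3.14, -0.002, -1.615]
force: [-2.1, -3.0, 9.7]
width: 0.0005
gripper_force: 4.9
```

```bash
python3 -m handwheel '[{"delta_pos":[0,0,-0.05],"dr":[0,0,0]},{"delta_pos":[0,0,-0.05],"dr":[0,0,0]},{"delta_pos":[0,0,-0.05],"dr":[0,0,0]}]'
```

```text
t: 8.2
eef_pos: [0.528, -0.2644, 0.128]
ee_rot: [-3.14, -0.002, -1.615]
force: [-1.1, -4.7, 7.7]
width: 0.0006
gripper_force: 3.4
```

```bash
python3 -m handwheel '[{"delta_pos":[0,0,-0.05],"dr":[0,0,0]},{"delta_pos":[0,0,-0.05],"dr":[0,0,0]},{"delta_pos":[0,0,-0.05],"dr":[0,0,0]}]'
```

```text
t: 8.5
eef_pos: [0.5274, -0.2631, 0.1219]
ee_rot: [3.141, 0.0, -1.616]
force: [0.2, 0.8, -0.1]
width: 0.0004
gripper_force: 0.0
```

```bash
python3 -m handwheel '[{"delta_pos":[0,0,-0.05],"dr":[0,0,0]},{"delta_pos":[0,0,-0.05],"dr":[0,0,0]}]'
```

```text
t: 8.7
eef_pos: [0.5274, -0.2628, 0.1189]
ee_rot: [3.141, 0.0, -1.616]
force: [-1.0, 2.0, 4.4]
width: 0.0004
gripper_force: 2.4
```

The push fell to zero at TCP z≈0.122, and the buffer met it at 0.119, so the press has gone over centre. I'll back off and check.

```bash
python3 -m handwheel '[{"delta_pos":[0,0,0.2],"dr":[0,0,0]},{"delta_pos":[0,0,0.5],"dr":[0,0,0]},{"delta_pos":[0,0,1],"dr":[0,0,0]},{"delta_pos":[0,0,0.6],"dr":[0,0,0]},{"delta_pos":[0,0,0],"dr":[0,0,0]},{"delta_pos":[0,0,0],"dr":[0,0,0]}]'
python3 - <<'E'
from h import *
s=grab_frame("side")
cv2.imwrite("pics/h2.png",cv2.resize(s[60:260,190:350],None,fx=3,fy=3)[:,:,::-1])
for n in("handle_end","release_paddle","press_foot_tip"):print(n,[(np.round(d["location"]).tolist(),round(d["conf"],2)) for d in mark_of("side",n)[:3]])
print(proj("side",[.539,.036,.072]),get_state()["q"])
E
```

```text
t: 9.3
eef_pos: [0.5277, -0.2628, 0.1885]
ee_rot: [-3.141, 0.0, -1.616]
force: [-0.4, -0.9, 0.0]
width: 0.0007
gripper_force: 0.0
handle_end []
release_paddle [([291.0, 157.0], 0.67), ([255.0, 234.0], 0.62)]
press_foot_tip [([251.0, 216.0], 0.43)]
[253.44055752 214.00193513] [-1.30983317e-01  2.63980499e-01 -2.63109935e-01 -2.39139717e-04
 -1.04547901e+00  8.60932648e-02]
```

View pics/h2.png

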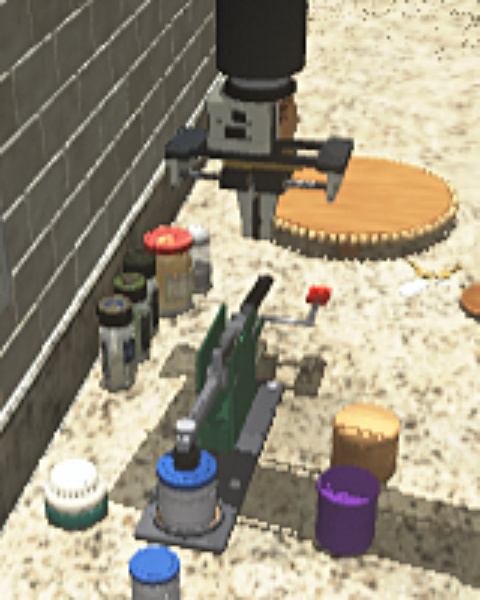

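The side view shows the bar level with its foot on the lid (186,450) and the handle lying down at (262,290), so the press is locked. The paddle is at (318,295). Next I turn 90° and go over the paddle.

```bash
python3 -m handwheel '[{"delta_pos":[-0.25,-0.07,0],"dr":[0,0,8.5]},{"delta_pos":[-0.25,-0.07,0],"dr":[0,0,8.5]},{"delta_pos":[-0.25,-0.07,0],"dr":[0,0,8.5]},{"delta_pos":[-0.25,-0.07,0],"dr":[0,0,8.5]},{"delta_pos":[-0.25,-0.07,0],"dr":[0,0,8.5]},{"delta_pos":[-0.25,-0.07,0],"dr":[0,0,8.5]},{"delta_pos":[-0.25,-0.07,0],"dr":[0,0,8.5]},{"delta_pos":[-0.25,-0.07,0],"dr":[0,0,8.5]},{"delta_pos":[-0.25,-0.07,0],"dr":[0,0,8.5]},{"delta_pos":[-0.25,-0.07,0],"dr":[0,0,8.5]}]'
python3 -m handwheel '[{"delta_pos":[0,0,-0.5],"dr":[0,0,4]},{"delta_pos":[0,0,-0.8],"dr":[0,0,0]},{"delta_pos":[0,0,-0.5],"dr":[0,0,0]},{"delta_pos":[0,0,-0.2],"dr":[0,0,0]},{"delta_pos":[0,0,0],"dr":[0,0,0]}]'
python3 - <<'E'
from h import *
s=grab_frame("side")
st=get_state();print(st["eef_pos"],st["ee_rot"],proj("side",st["eef_pos"]-[0,0,.019]),proj("side",[.4565,-.2845,.094]))
cv2.imwrite("pics/h3.png",cv2.resize(s[100:200,230:350],None,fx=5,fy=5)[:,:,::-1])
E
```

```text
t: 10.5
eef_pos: [0.4521, -0.284, 0.1876]
ee_rot: [-3.141, 0.001, -0.126]
force: [0.2, -0.2, -0.3]
width: 0.0001
gripper_force: 0.0
t: 11.0
eef_pos: [0.4521, -0.2839, 0.1272]
ee_rot: [-3.141, 0.002, -0.062]
force: [-0.1, 0.3, -0.0]
width: 0.0007
gripper_force: 0.0
[ 0.45270184 -0.2840712   0.12810632] [ 3.14150658e+00  9.63210730e-04 -6.21748728e-02] [297.96554446 152.97321086] [296.69087237 156.64411305]
```

View pics/h3.png

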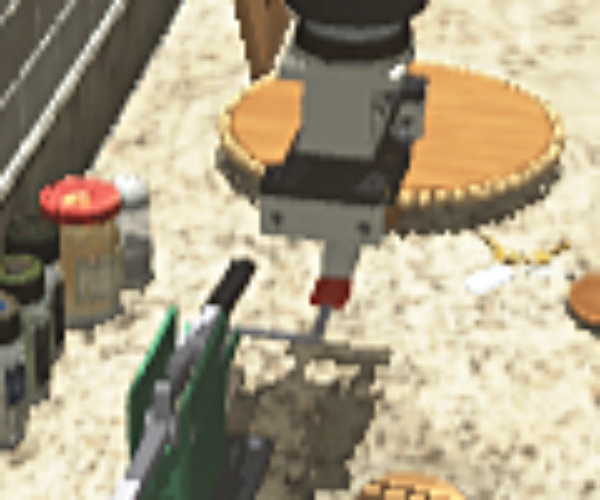

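The fingertips at about (340,270) are just above the red paddle (330,292), and the gripper body is clear of the handle at (230,285). I press now.

```bash
python3 -m handwheel '[{"delta_pos":[0,0,-0.2],"dr":[0,0,0]},{"delta_pos":[0,0,-0.2],"dr":[0,0,0]},{"delta_pos":[0,0,-0.1],"dr":[0,0,0]},{"delta_pos":[0,0,-0.1],"dr":[0,0,0]},{"delta_pos":[0,0,-0.1],"dr":[0,0,0]}]'
python3 -m handwheel '[{"delta_pos":[0,0,-0.1],"dr":[0,0,0]},{"delta_pos":[0,0,-0.1],"dr":[0,0,0]},{"delta_pos":[0,0,-0.1],"dr":[0,0,0]}]'
```

```text
t: 11.55
eef_pos: [0.4528, -0.2842, 0.1073]
ee_rot: [3.141, -0.0, -0.062]
force: [-0.1, -1.1, 2.9]
width: 0.0001
gripper_force: 1.3
t: 11.85
eef_pos: [0.4529, -0.2839, 0.0981]
ee_rot: [-3.141, -0.0, -0.062]
force: [-0.4, 0.8, 2.2]
width: 0.0004
gripper_force: 1.0
```

```bash
python3 -m handwheel '[{"delta_pos":[0,0,-0.1],"dr":[0,0,0]},{"delta_pos":[0,0,-0.1],"dr":[0,0,0]}]'
python3 - <<'E'
from h import *
for c in("side",):
  grab_frame(c)
  for n in("handle_end","press_foot_tip"):print(n,[(np.round(d["location"]).tolist(),round(d["conf"],2)) for d in mark_of(c,n)[:3]])
E
```

```text
t: 12.05
eef_pos: [0.4529, -0.284, 0.0921]
ee_rot: [3.142, -0.0, -0.062]
force: [0.1, 1.1, 2.9]
width: 0.0001
gripper_force: 1.1
handle_end [([276.0, 121.0], 0.82)]
press_foot_tip [([258.0, 163.0], 0.39)]
```

The press is open: handle_end is back at (276,121). Now I lift away and go above the tin.

```bash
python3 -m handwheel '[{"delta_pos":[0,0,0.2],"dr":[0,0,0]},{"delta_pos":[0,0,0.5],"dr":[0,0,0]},{"delta_pos":[0,0,1],"dr":[0,0,0]},{"delta_pos":[0,0,1],"dr":[0,0,0]},{"delta_pos":[0,0,1],"dr":[0,0,0]},{"delta_pos":[0,0,1],"dr":[0,0,0]},{"delta_pos":[0,0,1],"dr":[0,0,0]},{"delta_pos":[0,0,1],"dr":[0,0,0]},{"delta_pos":[0,0,0.3],"dr":[0,0,0]}]'
python3 -m handwheel '[{"delta_pos":[0,1,0],"dr":[0,0,-8.5]},{"delta_pos":[0,1,0],"dr":[0,0,-8.5]},{"delta_pos":[0.3,1,0],"dr":[0,0,-8.5]},{"delta_pos":[0.3,1,0],"dr":[0,0,-8.5]},{"delta_pos":[0.4,1,0],"dr":[0,0,-8.5]},{"delta_pos":[0.4,1,0],"dr":[0,0,-8.5]},{"delta_pos":[0.4,1,0],"dr":[0,0,-8.5]},{"delta_pos":[0.4,1,0],"dr":[0,0,-8.5]},{"delta_pos":[0.4,1,0],"dr":[0,0,-8.5]},{"delta_pos":[0.34,1,0],"dr":[0,0,-8.5]}]' -1
python3 -m handwheel '[{"delta_pos":[0,0.67,0],"dr":[0,0,-4]},{"delta_pos":[0,0,-0.5],"dr":[0,0,0]},{"delta_pos":[0,0,-1],"dr":[0,0,0]},{"delta_pos":[0,0,-1],"dr":[0,0,0]},{"delta_pos":[0,0,-1],"dr":[0,0,0]},{"delta_pos":[0,0,-0.5],"dr":[0,0,0]},{"delta_pos":[0,0,0],"dr":[0,0,0]}]'
python3 - <<'E'
from h import *
s=grab_frame("side")
st=get_state();print(st["eef_pos"],st["ee_rot"],proj("side",st["eef_pos"]-[0,0,.019]),proj("side",[.541,.036,.072]),proj("side",[.541,.036,.012]),st["force"])
print([(np.round(d["location"]).tolist(),round(d["conf"],2)) for d in mark_of("side","storage_tin")[:3]])
cv2.imwrite("pics/h4.png",cv2.resize(s[100:280,190:340],None,fx=3.3,fy=3.3)[:,:,::-1])
E
```

```text
t: 13.1
eef_pos: [0.4534, -0.2845, 0.3061]
ee_rot: [3.14, -0.005, -0.062]
force: [-0.3, -0.5, 0.1]
width: 0.0006
gripper_force: 0.0
t: 14.1
eef_pos: [0.5408, 0.0172, 0.3019]
ee_rot: [3.141, -0.0, -1.552]
force: [1.4, 0.2, -0.4]
width: 0.075
gripper_force: 0.0
t: 14.8
eef_pos: [0.539, 0.0355, 0.1796]
ee_rot: [3.136, -0.002, -1.616]
force: [-0.4, 1.2, 0.5]
width: 0.0876
gripper_force: 0.0
[0.54008985 0.03572454 0.18137903] [ 3.13898857e+00 -1.22565994e-03 -1.61576430e+00] [252.32351639 187.73052699] [252.76198536 213.91812825] [253.24199775 229.90046314] [-0.84993761  0.5147043   0.38014694]
[([253.0, 234.0], 0.63), ([244.0, 261.0], 0.55)]
```

View pics/h4.png

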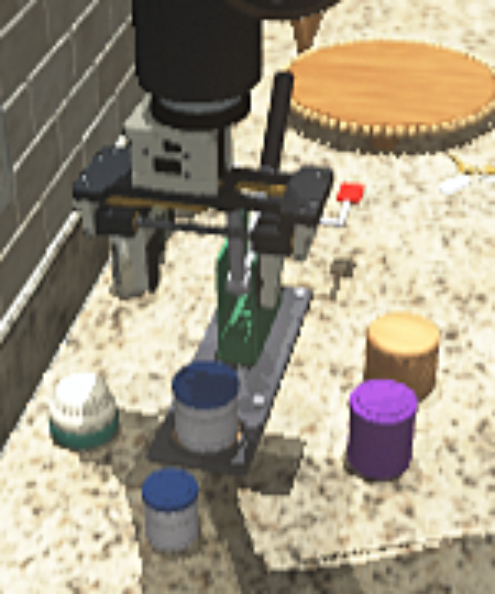

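The tin stands at (205,410) in the crop with its blue lid on and the bar up. The fingers straddle it, well above. The tin sits slightly lower in the image than predicted, so I triangulate it.

Run:
```python
from h import *
print(tri(("top",(246.9,189.7)),("side",(252.1,215))), tri(("top",(246,192)),("side",(253,234))),onz("top",(246,192),.012),onz("side",(253,234),.012),onz("side",(252.7,216.7),.072),onz("top",(246.9,189.7),.078))
print("plate corners side",[onz("side",(150+x/2.4,90+y/2.4),.01) for x,y in((275,366),(206,355))])
print(tri(("top",(168,178)),("side",(210,300))),onz("top",(168,178),0),onz("side",(210,300),0),onz("side",(150+147/2.4,90+497/2.4),.0095))
```

```text
[0.54239556 0.0362469  0.06798778] [5.39939228e-01 4.06906717e-02 8.39045171e-05] [0.53817177 0.04024807 0.012     ] [0.5375736  0.05404725 0.012     ] [0.53827854 0.04854971 0.072     ] [0.54108724 0.03593759 0.078     ]
plate corners side [array([0.49759692, 0.08088375, 0.01      ]), array([0.58307032, 0.07840244, 0.01      ])]
[0.58569966 0.30378606 0.00897372] [0.58653668 0.30561377 0.        ] [0.58889472 0.29707698 0.        ] [0.58540585 0.29532889 0.0095    ]
```

```bash
python3 -m handwheel '[{"delta_pos":[0.03,0.07,-1],"dr":[0,0,0]},{"delta_pos":[0,0,-0.9],"dr":[0,0,0]},{"delta_pos":[0,0,-0.7],"dr":[0,0,0]},{"delta_pos":[0,0,-0.6],"dr":[0,0,0]},{"delta_pos":[0,0,-0.5],"dr":[0,0,0]}]'
python3 -m handwheel '[{"delta_pos":[0,0,-0.4],"dr":[0,0,0]},{"delta_pos":[0,0,-0.3],"dr":[0,0,0]},{"delta_pos":[0,0,-0.2],"dr":[0,0,0]},{"delta_pos":[0,0,0],"dr":[0,0,0]}]'
```

```text
t: 15.4
eef_pos: [0.5426, 0.0385, 0.0717]
ee_rot: [-3.14, 0.001, -1.616]
force: [0.3, 1.0, 0.7]
width: 0.0874
gripper_force: 0.0
t: 15.8
eef_pos: [0.5417, 0.0381, 0.0439]
ee_rot: [3.141, -0.0, -1.616]
force: [-0.1, -0.2, -0.2]
width: 0.0877
gripper_force: 0.0
```

```bash
python3 -m handwheel '[{"delta_pos":[0,0,0],"dr":[0,0,0]},{"delta_pos":[0,0,0],"dr":[0,0,0]},{"delta_pos":[0,0,0],"dr":[0,0,0]},{"delta_pos":[0,0,0],"dr":[0,0,0]},{"delta_pos":[0,0,0],"dr":[0,0,0]},{"delta_pos":[0,0,0],"dr":[0,0,0]},{"delta_pos":[0,0,0],"dr":[0,0,0]},{"delta_pos":[0,0,0],"dr":[0,0,0]}]' 1 20
```

```text
t: 16.6
eef_pos: [0.5421, 0.0383, 0.0446]
ee_rot: [-3.141, 0.0, -1.615]
force: [0.1, 0.4, 4.6]
width: 0.0583
gripper_force: 20.0
```

The width of 58.3 mm suggests the pads overlap the lid's rim. I reopen, go 5 mm lower and grip again.

```bash
python3 -m handwheel '[{"delta_pos":[0,0,0],"dr":[0,0,0]},{"delta_pos":[0,0,0],"dr":[0,0,0]},{"delta_pos":[0,0,-0.08],"dr":[0,0,0]},{"delta_pos":[0,0,-0.08],"dr":[0,0,0]},{"delta_pos":[0,0,0],"dr":[0,0,0]}]' 0
python3 -m handwheel '[{"delta_pos":[0,0,0],"dr":[0,0,0]},{"delta_pos":[0,0,0],"dr":[0,0,0]},{"delta_pos":[0,0,0],"dr":[0,0,0]},{"delta_pos":[0,0,0],"dr":[0,0,0]},{"delta_pos":[0,0,0],"dr":[0,0,0]},{"delta_pos":[0,0,0],"dr":[0,0,0]},{"delta_pos":[0,0,0],"dr":[0,0,0]},{"delta_pos":[0,0,0],"dr":[0,0,0]}]' 1 20
```

```text
t: 17.1
eef_pos: [0.5424, 0.0382, 0.0412]
ee_rot: [-3.14, 0.0, -1.615]
force: [-5.9, -0.1, 20.8]
width: 0.0578
gripper_force: 20.0
t: 17.9
eef_pos: [0.5424, 0.0383, 0.0412]
ee_rot: [-3.14, 0.0, -1.615]
force: [-5.5, -0.4, 20.0]
width: 0.0583
gripper_force: 20.0
```

```bash
python3 -m handwheel '[{"delta_pos":[0,0,0.08],"dr":[0,0,0]},{"delta_pos":[0,0,0],"dr":[0,0,0]},{"delta_pos":[0,0,0],"dr":[0,0,0]},{"delta_pos":[0,0,0],"dr":[0,0,0]},{"delta_pos":[0,0,0],"dr":[0,0,0]}]' -0.8
python3 -m handwheel '[{"delta_pos":[0,0,-0.06],"dr":[0,0,0]},{"delta_pos":[0,0,0],"dr":[0,0,0]}]'
```

```text
t: 18.4
eef_pos: [0.5416, 0.0381, 0.0415]
ee_rot: [3.141, -0.0, -1.616]
force: [-0.0, -0.1, 0.6]
width: 0.079
gripper_force: 0.0
t: 18.6
eef_pos: [0.5416, 0.0381, 0.0397]
ee_rot: [3.141, -0.0, -1.616]
force: [-1.0, 0.8, 0.6]
width: 0.0788
gripper_force: 0.0
```

```bash
python3 -m handwheel '[{"delta_pos":[0,0,0],"dr":[0,0,0]},{"delta_pos":[0,0,0],"dr":[0,0,0]},{"delta_pos":[0,0,0],"dr":[0,0,0]},{"delta_pos":[0,0,0],"dr":[0,0,0]},{"delta_pos":[0,0,0],"dr":[0,0,0]},{"delta_pos":[0,0,0],"dr":[0,0,0]},{"delta_pos":[0,0,0],"dr":[0,0,0]}]' 1 20
```

```text
t: 19.3
eef_pos: [0.542, 0.0382, 0.0401]
ee_rot: [-3.141, 0.0, -1.616]
force: [0.7, -0.4, 0.4]
width: 0.0577
gripper_force: 20.0
```

```bash
python3 -m handwheel '[{"delta_pos":[0,0,0.1],"dr":[0,0,0]},{"delta_pos":[0,0,0.2],"dr":[0,0,0]},{"delta_pos":[0,0,0.4],"dr":[0,0,0]},{"delta_pos":[0,0,0.6],"dr":[0,0,0]},{"delta_pos":[0,0,0.7],"dr":[0,0,0]},{"delta_pos":[0,0,0.6],"dr":[0,0,0]},{"delta_pos":[0,0,0.4],"dr":[0,0,0]},{"delta_pos":[0,0,0],"dr":[0,0,0]}]'
python3 - <<'E'
from h import *
s=grab_frame("side");t=grab_frame("top");st=get_state();print(st["eef_pos"],st["force"],st["width"])
a=cv2.resize(s[150:340,180:330],None,fx=2.6,fy=2.6);b=cv2.resize(t[100:290,130:280],None,fx=2.6,fy=2.6)
cv2.imwrite("pics/h5.png",np.hstack([a,b])[:,:,::-1])
E
```

```text
t: 20.1
eef_pos: [0.5429, 0.0386, 0.1323]
ee_rot: [-3.138, 0.001, -1.615]
force: [0.0, 0.1, -2.2]
width: 0.0577
gripper_force: 20.0
[0.54153898 0.03818966 0.1299966 ] [ 0.18915846  0.30913847 -1.91268868] 0.05757415869626869
```

View pics/h5.png

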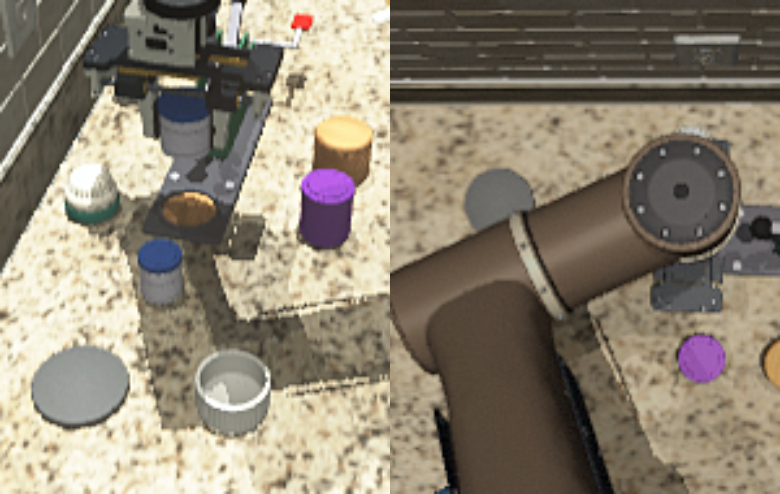

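The tin hangs upright between the fingers at (185,128) with its lid on, and the seat is empty. The coaster at (80,385) is free, with the ramekin at (233,390). Next I carry the tin over.

```bash
python3 -m handwheel '[{"delta_pos":[0.1,0.4,0],"dr":[0,0,0]},{"delta_pos":[0.15,0.8,0],"dr":[0,0,0]},{"delta_pos":[0.18,1,0],"dr":[0,0,0]},{"delta_pos":[0.18,1,0],"dr":[0,0,0]},{"delta_pos":[0.18,1,0],"dr":[0,0,0]},{"delta_pos":[0.18,1,0],"dr":[0,0,0]},{"delta_pos":[0.18,1,0],"dr":[0,0,0]},{"delta_pos":[0.18,1,0],"dr":[0,0,0]},{"delta_pos":[0.15,0.8,0],"dr":[0,0,0]},{"delta_pos":[0,0.4,0],"dr":[0,0,0]}]'
python3 -m handwheel '[{"delta_pos":[0,0,-0.3],"dr":[0,0,0]},{"delta_pos":[0,0,-0.6],"dr":[0,0,0]},{"delta_pos":[0,0,-0.6],"dr":[0,0,0]},{"delta_pos":[0,0,-0.6],"dr":[0,0,0]},{"delta_pos":[0,0,-0.3],"dr":[0,0,0]},{"delta_pos":[0,0,-0.1],"dr":[0,0,0]},{"delta_pos":[0,0,0],"dr":[0,0,0]}]'
python3 - <<'E'
from h import *
s=grab_frame("side");st=get_state();print(st["eef_pos"],st["force"],st["width"])
cv2.imwrite("pics/h6.png",cv2.resize(s[190:340,160:310],None,fx=3.5,fy=3.5)[:,:,::-1])
E
```

```text
t: 21.2
eef_pos: [0.5861, 0.2926, 0.1283]
ee_rot: [3.14, -0.001, -1.614]
force: [-0.6, -1.1, -2.4]
width: 0.0576
gripper_force: 20.0
t: 21.9
eef_pos: [0.5861, 0.2898, 0.0547]
ee_rot: [3.141, -0.001, -1.616]
force: [1.0, -0.3, -0.8]
width: 0.0582
gripper_force: 20.0
[0.58644963 0.29011078 0.05540482] [-0.04862442 -0.27829078 -1.5862927 ] 0.058140710228528916
```

View pics/h6.png

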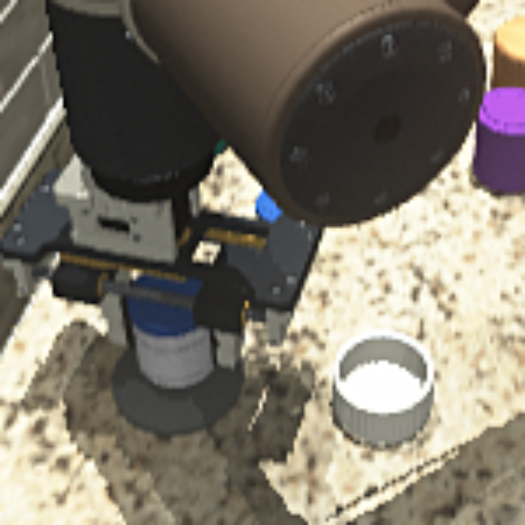

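The tin's base centre (175,375) will land on the coaster's centre (178,390), and the ramekin is clear. I set it down by feel.

```bash
python3 -m handwheel '[{"delta_pos":[0,0,-0.15],"dr":[0,0,0]},{"delta_pos":[0,0,-0.15],"dr":[0,0,0]},{"delta_pos":[0,0,-0.12],"dr":[0,0,0]},{"delta_pos":[0,0,-0.06],"dr":[0,0,0]},{"delta_pos":[0,0,0],"dr":[0,0,0]}]'
python3 -m handwheel '[{"delta_pos":[0,0,-0.04],"dr":[0,0,0]},{"delta_pos":[0,0,-0.03],"dr":[0,0,0]},{"delta_pos":[0,0,0],"dr":[0,0,0]}]'
```

```text
t: 22.45
eef_pos: [0.5861, 0.2901, 0.0403]
ee_rot: [3.141, -0.0, -1.616]
force: [-0.6, 0.1, -1.7]
width: 0.0581
gripper_force: 20.0
t: 22.75
eef_pos: [0.5862, 0.2902, 0.0385]
ee_rot: [3.142, -0.0, -1.616]
force: [0.6, -0.2, -2.2]
width: 0.0579
gripper_force: 20.0
```

```bash
python3 -m handwheel '[{"delta_pos":[0,0,-0.03],"dr":[0,0,0]},{"delta_pos":[0,0,0],"dr":[0,0,0]}]'
```

```text
t: 22.95
eef_pos: [0.5863, 0.2902, 0.0377]
ee_rot: [-3.141, 0.0, -1.616]
force: [-0.2, 0.1, -2.4]
width: 0.0579
gripper_force: 20.0
```

```bash
python3 -m handwheel '[{"delta_pos":[0,0,-0.03],"dr":[0,0,0]},{"delta_pos":[0,0,0],"dr":[0,0,0]}]'
```

```text
t: 23.15
eef_pos: [0.5864, 0.2902, 0.0376]
ee_rot: [-3.141, 0.0, -1.615]
force: [-1.5, -0.2, 4.4]
width: 0.0581
gripper_force: 20.0
```

Contact felt (force rose to +4.4 N). I open, then rise straight up.

```bash
python3 -m handwheel '[{"delta_pos":[0,0,0],"dr":[0,0,0]},{"delta_pos":[0,0,0],"dr":[0,0,0]},{"delta_pos":[0,0,0],"dr":[0,0,0]},{"delta_pos":[0,0,0],"dr":[0,0,0]},{"delta_pos":[0,0,0],"dr":[0,0,0]},{"delta_pos":[0,0,0],"dr":[0,0,0]}]' -1
python3 -m handwheel '[{"delta_pos":[0,0,0.2],"dr":[0,0,0]},{"delta_pos":[0,0,0.5],"dr":[0,0,0]},{"delta_pos":[0,0,1],"dr":[0,0,0]},{"delta_pos":[0,0,1],"dr":[0,0,0]},{"delta_pos":[0,0,1],"dr":[0,0,0]},{"delta_pos":[0,0,1],"dr":[0,0,0]},{"delta_pos":[0,0,0],"dr":[0,0,0]}]'
python3 - <<'E'
from h import *
s=grab_frame("side");st=get_state();print(st["eef_pos"],st["force"],st["width"])
cv2.imwrite("pics/h7.png",cv2.resize(s[110:340,160:330],None,fx=2.6,fy=2.6)[:,:,::-1])
E
```

```text
t: 23.75
eef_pos: [0.5862, 0.2902, 0.0367]
ee_rot: [3.141, -0.0, -1.616]
force: [-0.7, -0.4, 0.5]
width: 0.0875
gripper_force: 0.0
t: 24.45
eef_pos: [0.5886, 0.2916, 0.1846]
ee_rot: [-3.134, 0.006, -1.615]
force: [-0.2, 0.3, 0.1]
width: 0.0877
gripper_force: 0.0
[0.58745015 0.29109769 0.18200432] [ 0.83560982  1.09598289 -0.96843532] 0.08740133254363593
```

View pics/h7.png

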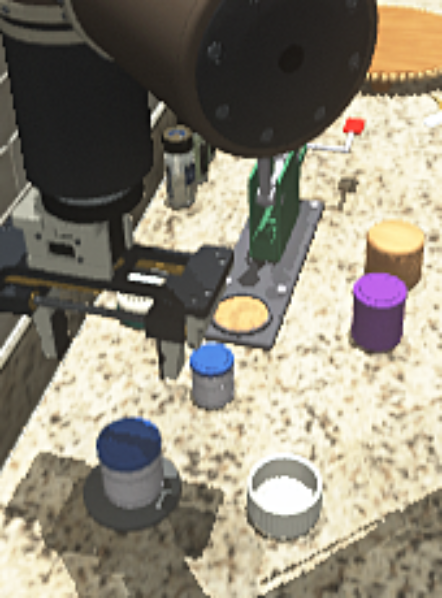

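The tin stands upright near the middle of the coaster, base centre about (132,488) and coaster centre about (132,485). Its lid is on, the press is open and the robot is clear, so I hand in.

```bash
python3 -c "
from station import *
print(job_done())"
```

```text
the job is handed in; nothing more can be done
None
```

I locked the press on the lid, released it with the red lever, stood the closed tin upright on the coaster, and handed the job in at about 24.5 s; the hand-in call returned no verdict.

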